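# Lock the small-parts case onto the docked one

## Robot

A 6-joint arm with a two-finger parallel gripper is mounted at the origin on the work surface. World frame = base frame: x ahead of the robot, y to its left, z up, the work surface at z = 0. Lengths are in mm, angles in rad, forces in N, time in s.
With the tool pointing down it reaches from about 275 to 1000 mm from the base axis. Payload 8.4 kg.
Tool frame: the origin (TCP) lies between the finger pads; the fingertips stand 22 mm ahead of it and the grasp point (between the pads) lies 3 mm ahead of it; z points along the fingers, y is the line along which they close (so a half turn about z gives the same grasp; the last joint's range is limited). The gripper opens to 85 mm and grips with 20 to 120 N. Pads are 22 mm wide; open, the fingers measure 114 mm over their backs; the gripper's body (76 mm by 85 mm) begins 54 mm behind the grasp point. The pads swing forward as they close: fully open they stand 13 mm farther back than shut.
Start: joints at [1.292, 0.353, 1.633, -0, 1.155, -0.002], TCP at [170.798, 601.212, 253.281] pointing down, gripper open.
Joint ranges: [-2.63, 2.63], [-0.92, 2.1], [0.06, 2.66], [-1.3, 4.44], [0, 2.69], [-3.02, 3.02]. Speed limits (rad/s): [2.22, 2.22, 2.79, 3.14, 3.14, 3.14].

## Interface

Orientations are given as [roll, pitch, yaw] about the fixed x, y, z axes, in that order (R = Rz(yaw) Ry(pitch) Rx(roll)).
In Python, from rig import r, grab_frame gives the robot as it stands.
- The arm moves only by the shell command python3 -m inch 'ROWS' [FORCE]. ROWS is JSON, a list of rows, each a list of 7 numbers: the turn, a rotation vector about the tool's x, y, z as a fraction of full scale, then the shift along the tool's x, y, z as a fraction of full scale, then the closure, from 0 (fully open) to 1 (shut). In form: [[rx, ry, rz, dx, dy, dz, fingers], ...]. A call has 1 to 8 rows; each row shifts and turns the commanded pose from where the row before left it, along the tool's axes as they then stand; what a row does not reach is not made up. Full scale, the value 1, is 2.5 cm for a shift and pi rad for a turn. A row lasts 1/12 s, in which the tool goes at most 41.7 mm and 7.16 degrees, less where a joint would pass 70% of its speed; a pose out of reach is approached as far as the arm can. A call with a number of a shift or a turn outside -1 to 1 is refused whole. A call with a gripper value outside its range is refused whole. The fingers move at their own pace and stop on an object; FORCE is the grip in N (left out, the last holds). Time passes only in rows, so rows that do not move let the fingers close. It gives the time, the measured TCP pose, the force, the opening and the grip force at its end, in the units of the state.
- r.sense(): the state, without advancing time (a new reading comes with each control period).
- grab_frame(name): name is "scene" or "top" or "wrist"; returns a dict with "pixels" (384x512x3 uint8, red, green, blue), "z_map" (384x512 float32, mm along the optical axis (not along the pixel's ray), 0 where there is no reading), "vertical_fov" (degrees; the focal length in pixels is half the picture's height over the tangent of half this angle, whatever the lens; pixels are square), "cx", "cy" (the principal point, pixels), "cam_to_world" (4x4, takes a point from camera to world coordinates). Camera axes: x right, y down, z forward; pixel columns grow to the right and rows downward; lengths in mm; the calibration is good to about 2 mm. The wrist camera is an equidistant fisheye: a pixel r from the principal point sees the ray r / f radians off the axis. A picture is of the moment at which its call begins.
- r.sign_off(): hands the job in; it is judged then, once.
The state is a dict: "clock": time; "qpos": joint angles; "qvel": joint speeds; "joint_efforts": joint torques, N m; "eef_pos": TCP position; "tcp_rot": TCP orientation; "contact_force": force on the tool from outside, world axes, zero at the start; "wrist_torque": the same for the moment, N m; "opening": opening from 0.0 (shut) to 1.0 (fully open); "grasp_force": force on a finger pad.
Only numpy, scipy, OpenCV 4.12 (cv2) and the standard library are available. Lean on these libraries where they do the work, as an engineer would, in place of code of your own. Each camera call takes 0.05 s, during which the arm holds its last target. There are 200 camera calls.

## Task

Put away the parts case that stands on its end: turn it lid up and stack it, either way round, on the case of the same length and width that stands in the steel dock plate, so that the recesses under it go over the four lugs, and press it down until it has snapped fully home, level and flat on the lid below. Do not bang it down, let go of it, and leave the other things on the bench where they are.

Things in the scene. Friction and masses are not known exactly. Their poses are not given: they have to be found in the camera images.
- case_center (a point): the loose lidded parts case, grey plastic, 110 x 60 x 40 mm (its x, y, z) plus lugs, about 0.3 kg; the point is the middle of that block. x runs along its length to the end with the black latch, z out of the lid. It starts standing on its hinge end: x up, lid (z) roughly towards the robot. Grip its two plain flat side walls (y = +30 and -30 mm), which are parallel
- case_base (a point): middle of the loose case's underside (20 mm from case_center; same axes). The underside has four rectangular square-edged recesses, 18 mm (x) by 16 mm (y) at the mouth and 13 mm deep, centred 38 mm from the middle along x and 17 mm along y, both ways
- case_lid (a point): middle of the top face of the loose case's lid (same axes). It is flat between the four lugs, 60 mm long, so it can be pressed on there; the lugs stand 12 mm above it, placed like those of the docked case
- dock_plate (a point): middle of the top face of the steel plate, 150 x 70 x 3 mm, screwed to the bench, on which the docked case stands inside an 8 mm high rim; x along its length, z up. The docked case has 3 mm of play each way in x and y: it sits up to 3 mm off the middle, held by its rubber foot until pushed sideways with about 5 N in x or y, and where it sits is not given: feel, look, or shift it
- dock_lid (a point): middle of the top face of the docked case's lid if that case were centred on its plate (this point and its axes belong to the plate): 50 mm above dock_plate. The docked case is of the same make, length and width as the loose one, 110 x 60 mm, 50 mm high. The loose case may go on either way round; when home, its case_center is 20 mm above the height of this point
- dock_snap (a point): 6 mm above dock_lid: height of the sprung nubs, 3 mm proud, one on each lug's outer end face. The four lugs are square-edged, 16 x 14 mm (x, y), 12 mm high, 38 mm from the lid's middle in x and 17 mm in y: 1 mm of play in a recess. Missing them, a case rides 12 mm above the lid; over them, unpressed, about 9 mm; some 8 to 16 N straight down on its middle snaps it home, flat on the lid
- flatcase_center (a point): a bystander: another lidded case of the same plastic lying flat, 105 x 76 x 34 mm, without lugs; the point is its middle. Leave it alone
- controller: a bystander: an opened hand controller, a grey shell 118 x 168 x 26 mm (x, y, z) with board and cells, open side up; origin at the middle of its underside. Leave it alone
- meter: a bystander: a dark multimeter lying on its back, 150 x 80 x 48 mm (x, y, z); origin at the middle of its underside. Leave it alone
- driver: a bystander: a screwdriver about 170 mm long, lying on the bench. Leave it alone
- tweezers: a bystander: steel tweezers about 130 mm long, lying flat. Leave them alone
- reel: a bystander: a reel of solder 52 mm across and 33 mm high, standing flat; origin at the middle of its underside. Leave it alone

How it is judged:
By the outcome, as a careful person would: the job done as asked, in the order asked, and still so for the second after the job is handed in, with the robot touching nothing.
It also fails if it takes over 61 s, if anything falls off the work surface, if the arm or the gripper's body presses on something with over 40 N, if the wrist force passes 120 N, or if a joint passes its speed limit or range.

## Working session

There is one attempt and no reset: what is moved stays moved. The work goes in short steps, Python scripts to look and compute and a shell command to move; the robot and the scene stay as the last step left them, time stands still between calls to the robot, and variables do not carry over. Pictures are saved under pics/ and viewed, at most 10 in all, crops included, and the job is handed in when it is done.

```bash
ls; mkdir -p pics; python3 - <<'E'
from rig import r, grab_frame
import cv2,numpy as np
s=r.sense();print({k:np.round(v,3).tolist() for k,v in s.items()})
ims=[]
for n in("scene","top"):
    f=grab_frame(n);np.savez(f"pics/{n}0.npz",**f);ims.append(f["pixels"][:,:,::-1])
    print(n,f["vertical_fov"],f["cx"],f["cy"],np.round(f["cam_to_world"],3).tolist(),(f["z_map"]>0).mean())
cv2.imwrite("pics/a.png",ims[0]);cv2.imwrite("pics/b.png",ims[1])
E
```

```text
pics
{'clock': 0.0, 'qpos': [1.292, 0.354, 1.634, 0.0, 1.155, -0.002], 'qvel': [-0.002, 0.001, 0.0, -0.001, 0.0, -0.001], 'joint_efforts': [0.001, -60.523, -34.208, 0.0, 0.009, -0.0], 'eef_pos': [170.654, 600.804, 252.547], 'tcp_rot': [-3.14, -0.0, 2.865], 'contact_force': [-0.664, 0.103, -0.306], 'wrist_torque': [-0.037, -0.01, 0.017], 'grasp_force': 0.0, 'opening': 1.001}
scene 54.02634093512903 260.2014616574353 190.97973191450825 [[0.517, 0.583, -0.627, 1141.196], [0.856, -0.36, 0.371, -381.649], [-0.01, -0.728, -0.685, 689.642], [0.0, 0.0, 0.0, 1.0]] 0.9961446126302084
top 45.227453249634515 258.4023589597292 193.11001350887742 [[-0.004, -0.997, 0.081, 502.81], [-1.0, 0.006, 0.017, -66.9], [-0.017, -0.081, -0.997, 1169.564], [0.0, 0.0, 0.0, 1.0]] 0.9957071940104166
```

View pics/a.png

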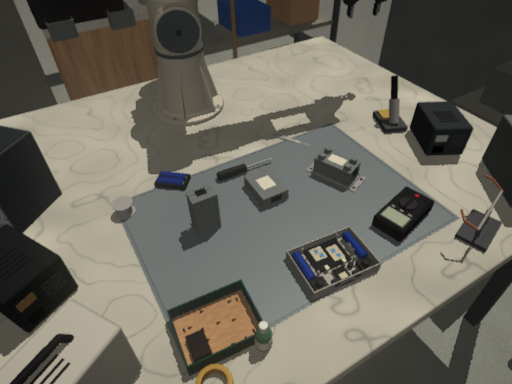

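View pics/b.png

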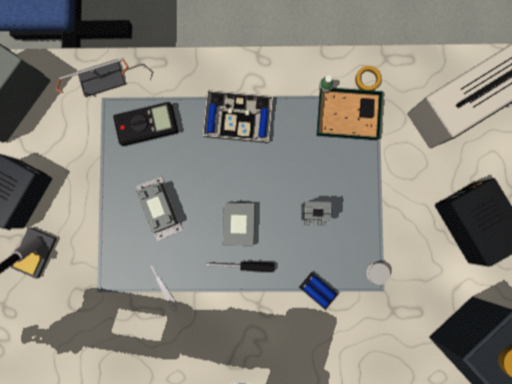

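The top view shows the standing case at about (317,211), the docked case on its pale plate at about (158,208), and the flat case at (240,222) between them. In the scene view they are at (204,212), (337,168) and (266,187).

```bash
cat > h.py <<'E'
import numpy as np,cv2
def world(f,fish=False):
    H,W=f["z_map"].shape;F=H/2/np.tan(np.radians(float(f["vertical_fov"]))/2)
    u,v=np.meshgrid(np.arange(W),np.arange(H));x=u-f["cx"];y=v-f["cy"]
    if fish:
        rr=np.hypot(x,y)+1e-9;t=np.minimum(rr/F,1.5);k=np.tan(t)/rr;x,y=x*k,y*k
    else: x,y=x/F,y/F
    z=f["z_map"];P=np.stack([x*z,y*z,z,np.ones_like(z)],-1)@np.asarray(f["cam_to_world"]).T
    P=P[...,:3];P[z<=0]=np.nan
    return P
def rect(pts):
    (c,s,a)=cv2.minAreaRect(pts[:,:2].astype(np.float32));return np.round(c,1),np.round(s,1),round(a,1)
E
python3 - <<'E'
from h import *
for n in("top","scene"):
    P=world(np.load(f"pics/{n}0.npz"));z=P[...,2]
    print(n,"table z",np.nanmedian(z[150:200,200:220]) if n=="top" else np.nanmedian(z[260:280,160:200]))
    m=(z>25)&(z<200)&(P[...,0]>250)&(P[...,0]<620)&(np.abs(P[...,1])<360)
    k,l,st,c=cv2.connectedComponentsWithStats(m.astype(np.uint8))
    for i in range(1,k):
        if st[i,4]<60: continue
        q=P[l==i];h=np.nanpercentile(q[:,2],[50,90,98]);t=q[q[:,2]>h[2]-12] 
        print(st[i],np.round(q.mean(0)),np.round(h,1),"top:",rect(t),"all:",rect(q))
E
```

```text
top table z 0.46610775946635385
[ 137  183   40   50 1208] [560. 201.  53.] [53.1 63.4 66.5] top: (array([560.4, 202.8]), array([108.4,  57.6]), 21.1) all: (array([561.3, 203.8]), array([112.2,  61.5]), 21.7)
[ 223  202   32   44 1321] [519.   2.  33.] [33.4 36.2 37.9] top: (array([520.6,   2.2]), array([ 76.9, 106.3]), 89.6) all: (array([520.6,   2.2]), array([ 76.9, 106.3]), 89.6)
[302 202  29  24 585] [ 545. -182.  103.] [108.9 112.2 114.1] top: (array([ 542.5, -184.4]), array([58. , 50.7]), 89.5) all: (array([ 542. , -183.5]), array([59.1, 51.7]), 88.7)
[369 264  20  21 340] [ 396. -338.   32.] [32.2 34.9 36.5] top: (array([ 396.3, -337.6]), array([44.8, 48.5]), 89.5) all: (array([ 396.3, -337.6]), array([44.8, 48.5]), 89.5)
scene table z 1.8986896777838638
[314 146  47  35 948] [570. 196.  50.] [53.3 63.3 66.9] top: (array([562. , 201.2]), array([106.1,  55. ]), 20.1) all: (array([562.6, 205. ]), array([112.3,  65.9]), 20.9)
[218 163  28  12  72] [415. -48.  26.] [26.2 27.8 28.9] top: (array([416.1, -43.3]), array([80.2, 17.2]), 87.4) all: (array([416.1, -43.3]), array([80.2, 17.2]), 87.4)
[244 167  45  35 886] [526.   0.  34.] [34.8 36.5 37.6] top: (array([520.9,   2.6]), array([ 77. , 110.5]), 88.9) all: (array([520.9,   2.6]), array([ 77. , 110.5]), 88.9)
[ 186  184   35   46 1101] [ 559. -187.   81.] [ 85.4 111.8 113.6] top: (array([ 543.3, -183.7]), array([60.4, 53.6]), 87.4) all: (array([ 543.3, -184.2]), array([61.3, 54.8]), 88.2)
[112 196  21  15 236] [ 398. -338.   34.] [34.  35.5 36.3] top: (array([ 396.5, -336.7]), array([51.5, 45.5]), 0.4) all: (array([ 396.5, -336.7]), array([51.5, 45.5]), 0.4)
```

```bash
A='[0,0,0,-0.97,-0.55,0,0]'; 
python3 -m inch '[[0,0,0,-0.97,-0.55,0,0],[0,0,0,-0.97,-0.55,0,0],[0,0,0,-0.97,-0.55,0,0],[0,0,0,-0.97,-0.55,0,0],[0,0,0,-0.97,-0.55,0,0],[0,0,0,-0.97,-0.55,0,0],[0,0,0,-0.97,-0.55,0,0],[0,0,0,-0.97,-0.55,0,0]]'
python3 -m inch '[[0,0,0,-0.97,-0.55,0,0],[0,0,0,-0.97,-0.55,0,0],[0,0,0,-0.97,-0.55,0,0],[0,0,0,-0.97,-0.55,0,0],[0,0,0,-0.97,-0.55,0,0],[0,0,0,-0.97,-0.55,0,0],[0,0,0,-0.97,-0.55,0,0],[0,0,0,-0.97,-0.55,0,0]]'
python3 -m inch '[[0,0,0,-0.9,-0.5,0,0],[0,0,0,-0.9,-0.5,0,0],[0,0,0,0,0,0,0],[0,0,0,0,0,0,0]]'
python3 - <<'E'
from rig import r, grab_frame
import cv2,numpy as np
f=grab_frame("wrist");np.savez("pics/w1.npz",**f);cv2.imwrite("pics/w1.png",f["pixels"][:,:,::-1])
s=r.sense();print(s["clock"],s["eef_pos"],s["tcp_rot"],s["qpos"])
print(f["vertical_fov"],f["cx"],f["cy"],np.round(f["cam_to_world"],3).tolist())
E
```

```text
clock: 0.77
eef_pos: [328.0, 441.1, 253.0]
tcp_rot: [-3.141, -0.0, 2.865]
contact_force: [0.2, 1.3, 0.1]
opening: 1.0
grasp_force: 0.0
clock: 1.43
eef_pos: [484.5, 282.3, 253.0]
tcp_rot: [-3.141, -0.0, 2.865]
contact_force: [-0.2, 1.0, -0.6]
opening: 0.999
grasp_force: 0.0
clock: 1.77
eef_pos: [520.8, 246.3, 252.9]
tcp_rot: [-3.141, -0.001, 2.862]
contact_force: [-1.3, 0.3, 0.4]
opening: 0.996
grasp_force: 0.0
1.8167 [520.07004964 246.97300076 252.85373661] [-3.14119783e+00 -1.01183111e-03  2.86351938e+00] [ 4.40542884e-01  2.77854912e-01  1.74074573e+00  4.09098722e-04
  1.12401360e+00 -8.52357313e-01]
65.70646984690485 258.0453017374508 193.50330245438607 [[0.275, 0.929, 0.247, 458.174], [0.961, -0.266, -0.072, 264.021], [-0.001, 0.257, -0.966, 373.598], [0.0, 0.0, 0.0, 1.0]]
```

View pics/w1.png

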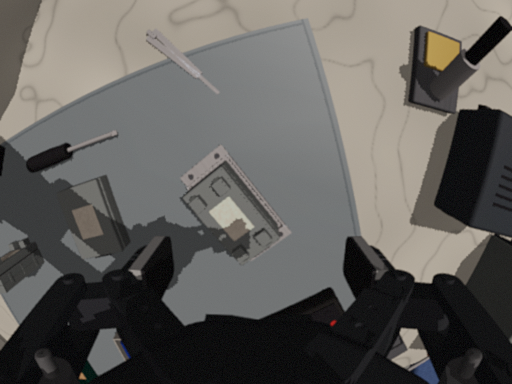

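The wrist view shows the docked case at about (235,205), its four lugs near (218,187), (198,203), (262,237) and (243,250), with the plate ends beyond it.

```bash
cat > dock.py <<'E'
from h import *
import sys
def dock(f,fish):
    P=world(f,fish);z=P[...,2];near=np.hypot(P[...,0]-561,P[...,1]-203)<75
    m=near&(z>46)&(z<80);print("case rect",rect(P[m]),"lid z",np.nanmedian(z[near&(z>48)&(z<57)]))
    m=(near&(z>59.5)&(z<75)).astype(np.uint8)
    k,l,st,c=cv2.connectedComponentsWithStats(m,connectivity=4);L=[]
    for i in range(1,k):
        if st[i,4]<12: continue
        q=P[l==i];b=rect(q);L.append(np.mean(q,0));print("lug",st[i,4],np.round(L[-1],1),b)
    if len(L)==4:
        L=np.array(L);c=L.mean(0);_,s,V=np.linalg.svd((L-c)[:,:2]);print("centre",c,"axis",np.degrees(np.arctan2(V[0,1],V[0,0]))%180,"half",s/2)
    m=near&(z>1.8)&(z<20)&(np.asarray(f["pixels"]).min(-1)>110);print("plate",m.sum(),rect(P[m]),np.nanmedian(z[m]))
E
python3 - <<'E'
from dock import *
dock(np.load("pics/w1.npz"),True); print(); dock(np.load("pics/top0.npz"),False)
E
```

```text
case rect (array([561.4, 202.6]), array([112.6,  61.5]), 21.9) lid z 53.124865212262534
lug 220 [517.7 204.5  64.5] (array([517.4, 203.9]), array([18.7, 14. ]), 22.4)
lug 203 [530.4 172.9  64.4] (array([530.7, 172.3]), array([18.1, 13.9]), 20.9)
lug 174 [588.4 232.6  64.4] (array([590.3, 232.3]), array([18. , 14.2]), 16.5)
lug 191 [601.1 201.4  64.3] (array([602.8, 201.5]), array([19.1, 14.8]), 17.8)
centre [559.4127483  202.84986268  64.40027204] axis 21.705063911848978 half [38.09609779 16.91634715]
plate 1275 (array([557.5, 204. ]), array([147.1, 142. ]), 78.0) 3.223686579972423

case rect (array([561.4, 203.6]), array([112.1,  61.1]), 21.1) lid z 52.74804427392769
lug 43 [602.6 201.6  64.8] (array([603.1, 202.2]), array([18.3, 14.1]), 18.3)
lug 45 [589.4 233.1  64.4] (array([590.2, 233.4]), array([17.8, 14.1]), 24.0)
lug 46 [530.6 173.   64. ] (array([530.1, 172.7]), array([18.4, 15. ]), 14.6)
lug 46 [518.  204.3  63.6] (array([517.9, 204.7]), array([17.9, 14.6]), 14.7)
centre [560.14393846 203.00083146  64.22125889] axis 21.683516679210612 half [38.59685995 16.96548511]
plate 442 (array([561.3, 203.2]), array([146.9, 146.3]), 73.4) 3.472320679508016
```

```bash

python3 -m inch '[[0,0,-0.005,-0.11,-0.97,0,0],[0,0,-0.005,-0.11,-0.97,0,0],[0,0,-0.005,-0.11,-0.97,0,0],[0,0,-0.005,-0.11,-0.97,0,0],[0,0,-0.005,-0.11,-0.97,0,0],[0,0,-0.005,-0.11,-0.97,0,0],[0,0,-0.005,-0.11,-0.97,0,0],[0,0,-0.005,-0.11,-0.97,0,0]]' | head -3
python3 -m inch '[[0,0,-0.005,-0.11,-0.97,0,0],[0,0,-0.005,-0.11,-0.97,0,0],[0,0,-0.005,-0.11,-0.97,0,0],[0,0,-0.005,-0.11,-0.97,0,0],[0,0,-0.005,-0.11,-0.97,0,0],[0,0,-0.005,-0.11,-0.97,0,0],[0,0,-0.005,-0.11,-0.97,0,0],[0,0,-0.005,-0.11,-0.97,0,0]]' | head -3
python3 -m inch '[[0,0,-0.005,0,-0.5,0,0],[0,-0.036,0,0,0,0,0],[0,-0.036,0,0,0,0,0],[0,-0.036,0,0,0,0,0],[0,-0.036,0,0,0,0,0],[0,-0.036,0,0,0,0,0],[0,0,0,0,0,0,0],[0,0,0,0,0,0,0]]'
python3 - <<'E'
from rig import r, grab_frame
import cv2,numpy as np
f=grab_frame("wrist");np.savez("pics/w2.npz",**f);cv2.imwrite("pics/w2.png",f["pixels"][:,:,::-1])
s=r.sense();print(s["clock"],s["eef_pos"],s["tcp_rot"],s["qpos"])
E
```

```text
clock: 2.48
eef_pos: [498.2, 53.4, 253.3]
tcp_rot: [3.141, -0.0, 2.993]
clock: 3.15
eef_pos: [502.1, -141.6, 253.3]
tcp_rot: [3.141, -0.0, 3.118]
clock: 3.82
eef_pos: [501.4, -152.5, 252.7]
tcp_rot: [3.137, 0.547, 3.131]
contact_force: [0.5, 0.1, -0.0]
opening: 0.999
grasp_force: 0.0
3.8667 [ 502.58802991 -152.98702909  253.47628248] [3.13812524 0.5471949  3.13218064] [-4.30510160e-01  6.67805369e-04  2.18994913e+00  4.74591774e-01
  4.91924500e-01 -2.36160273e+00]
```

View pics/w2.png

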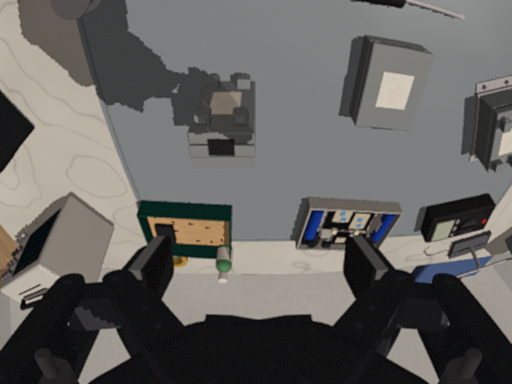

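The wrist view shows the standing case with its latch end at about (222,145) and its lid and lugs facing the robot, between 190 and 255 px in columns. The gripper has to flip half a turn to keep joint 6 in range for a 45° approach.

```bash

python3 - <<'E'
from h import *
P=world(np.load("pics/w2.npz"),True)
m=(np.abs(P[...,0]-540)<60)&(np.abs(P[...,1]+184)<60)&(P[...,2]>8)&(P[...,2]<130)
q=P[m];t=q[q[:,2]>105];print("top",rect(t),np.median(t[:,2]))
b=q[(q[:,2]>15)&(q[:,2]<100)]
print(np.histogram(b[:,0],bins=np.arange(505,580,4)))
lid=b[(b[:,2]>35)&(b[:,2]<75)]
c=np.polyfit(lid[:,1],lid[:,0],1);print("lid face x at y=-184",np.polyval(c,-184),c[0],len(lid),lid[:,1].min(),lid[:,1].max())
for lo,hi in((25,50),(50,75),(75,100)):
    s=b[(b[:,2]>lo)&(b[:,2]<hi)];print(lo,np.median(s[:,0]),np.percentile(s[:,1],[1,99]))
E
python3 -m inch '[[0,0,0.0385,0,0,0,0],[0,0,0.0385,0,0,0,0],[0,0,0.0385,0,0,0,0],[0,0,0.0385,0,0,0,0],[0,0,0.0385,0,0,0,0],[0,0,0.0385,0,0,0,0],[0,0,0.0385,0,0,0,0],[0,0,0.0385,0,0,0,0]]' | head -3
python3 -m inch '[[0,0,0.0385,0,0,0,0],[0,0,0.0385,0,0,0,0],[0,0,0.0385,0,0,0,0],[0,0,0.0385,0,0,0,0],[0,0,0.0385,0,0,0,0],[0,0,0.0385,0,0,0,0],[0,0,0.0385,0,0,0,0],[0,0,0.0385,0,0,0,0]]' | head -3
python3 -m inch '[[0,0,0.0385,0,0,0,0],[0,0,0.0385,0,0,0,0],[0,0,0.0385,0,0,0,0],[0,0,0.0385,0,0,0,0],[0,0,0.0385,0,0,0,0],[0,0,0.0385,0,0,0,0],[0,0,0.0385,0,0,0,0],[0,0,0.0385,0,0,0,0]]' | head -3
python3 -m inch '[[0,0,0.0385,0,0,0,0],[0,0,0.0385,0,0,0,0],[0,0,0,0,0,0,0],[0,0,0,0,0,0,0]]' | head -3
python3 -c "
from rig import r
s=r.sense();print(s['clock'],s['eef_pos'],s['tcp_rot'],s['qpos'])"
```

```text
top (array([ 547.8, -185.8]), array([60.2, 41.9]), 87.7) 109.97952859273965
(array([   0,    0,  334,  125,  101, 1637,  142,    0,    0,    0,    5,
          2,    4,    3,    3,    0,    0,    0]), array([505, 509, 513, 517, 521, 525, 529, 533, 537, 541, 545, 549, 553,
       557, 561, 565, 569, 573, 577]))
lid face x at y=-184 527.871716333489 0.03344681727812045 954 -215.11959909652322 -155.1859234083127
25 527.5965493913969 [-213.26870665 -155.36787645]
50 527.7406215578403 [-214.48059407 -155.24565673]
75 527.5010007026649 [-214.22772967 -155.1399304 ]
clock: 4.53
eef_pos: [504.0, -153.3, 253.9]
tcp_rot: [2.673, 0.295, 2.09]
clock: 5.2
eef_pos: [504.0, -153.3, 253.9]
tcp_rot: [2.625, -0.192, 1.244]
clock: 5.87
eef_pos: [504.0, -153.3, 253.9]
tcp_rot: [3.004, -0.532, 0.263]
clock: 6.2
eef_pos: [503.7, -153.3, 253.7]
tcp_rot: [-3.139, -0.549, -0.007]
6.2 [ 503.65753372 -153.30190162  253.70312919] [-3.13948552 -0.5487429  -0.00695527] [-4.30481260e-01  1.96116032e-03  2.18873660e+00  4.76847531e-01
  4.90702274e-01  7.75906848e-01]
```

```bash

python3 -m inch '[[0,0.025,0,0,0,0,0],[0,0.025,0,0,0,0,0],[0,0.025,0,0,0,0,0],[-0.005,0,0.008,0,0,0,0],[0,0,0,-0.3,0.3,0.18,0],[0,0,0,-0.3,0.3,0.18,0],[0,0,0,-0.3,0.3,0.18,0],[0,0,0,-0.3,0.3,0.18,0]]' | head -3
python3 -m inch '[[0,0,0,-0.3,0,0.18,0],[0,0,0,-0.3,0,0.18,0],[0,0,0,-0.3,0,0.18,0],[0,0,0,-0.3,0,0.18,0],[0,0,0,-0.3,0,0,0],[0,0,0,-0.3,0,0,0],[0,0,0,-0.3,0,0,0],[0,0,0,-0.3,0,0,0]]' | head -3
python3 -m inch '[[0,0,0,0,0,0,0],[0,0,0,0,0,0,0]]' | head -3
python3 -c "
from rig import r
s=r.sense();print(s['clock'],s['eef_pos'],s['tcp_rot'],s['qpos'])"
```

```text
clock: 6.87
eef_pos: [492.8, -179.1, 219.5]
tcp_rot: [-3.123, -0.715, -0.038]
clock: 7.53
eef_pos: [459.4, -176.9, 166.6]
tcp_rot: [-3.122, -0.715, -0.038]
clock: 7.7
eef_pos: [459.1, -177.1, 166.6]
tcp_rot: [-3.12, -0.714, -0.042]
7.7 [ 459.14225973 -177.05016826  166.62336599] [-3.12018932 -0.7141392  -0.04211882] [-0.61763828  0.15023215  2.41712056  1.68005813  0.3861207  -0.57740459]
```

```bash

python3 -m inch '[[-0.0068,0,0,-0.08,0.18,0.2,0],[0,0,0,0,0,0.6,0],[0,0,0,0,0,0.6,0],[0,0,0,0,0,0.6,0],[0,0,0,0,0,0.6,0],[0,0,0,0,0,0.6,0],[0,0,0,0,0,0.6,0],[0,0,0,0,0,0,0]]' 
python3 -c "
from rig import r
s=r.sense();print(s['clock'],s['eef_pos'],s['tcp_rot'],s['qpos'])"
```

```text
clock: 8.37
eef_pos: [521.2, -184.0, 92.5]
tcp_rot: [-3.141, -0.715, -0.043]
contact_force: [-0.0, 0.1, -0.4]
opening: 1.005
grasp_force: 0.0
8.3667 [ 521.23237836 -184.02746296   92.46405837] [-3.14071859 -0.71455597 -0.0426524 ] [-0.51722644  0.41012164  2.34789313  2.27964582  0.40659247 -1.12137255]
```

```bash

python3 -m inch '[[0,0,0,0,0,0.6,0],[0,0,0,0,0,0.6,0],[0,0,0,0,0,0,0],[0,0,0,0,0,0,1],[0,0,0,0,0,0,1],[0,0,0,0,0,0,1],[0,0,0,0,0,0,1],[0,0,0,0,0,0,1]]' 60
python3 -m inch '[[0,0,0,0,0,0,1],[0,0,0,0,0,0,1]]'
python3 -c "
from rig import r
s=r.sense();print(s['clock'],s['eef_pos'],s['tcp_rot'],s['qpos'])"
```

```text
clock: 9.03
eef_pos: [538.6, -185.0, 71.6]
tcp_rot: [-3.141, -0.715, -0.045]
contact_force: [-4.8, 1.2, 9.2]
opening: 0.698
grasp_force: 65.7
clock: 9.2
eef_pos: [538.6, -185.0, 71.6]
tcp_rot: [-3.14, -0.716, -0.045]
contact_force: [-5.2, 0.5, 8.5]
opening: 0.698
grasp_force: 65.7
9.2 [ 538.56722176 -184.96413833   71.60294876] [-3.14041496 -0.71553235 -0.04546329] [-0.49550714  0.47691942  2.32056915  2.38094308  0.42847566 -1.20704624]
```

```bash

python3 -m inch '[[0,0,0,0.1,0,-0.12,1],[0,0,0,0.3,0,-0.35,1],[0,0,0,0.5,0,-0.57,1],[0,0,0,0.5,0,-0.57,1],[0,0,0,0.5,0,-0.57,1],[0,0,0,0.5,0,-0.57,1],[0,0,0,0.5,0,-0.57,1],[0,0,0,0.5,0,-0.57,1]]'
python3 -m inch '[[0,-0.02,0,0.5,0,-0.57,1],[0,-0.02,0,0.3,0,-0.57,1],[0,-0.025,0,0.3,0,-0.4,1],[0,-0.025,0,0,0,0,1],[0,-0.025,0,0,0,0,1],[0,-0.025,0,0,0,0,1],[0,-0.025,0,0,0,0,1],[0,0,0,0,0,0,1]]'
python3 -c "
from rig import r
s=r.sense();print(s['clock'],s['eef_pos'],s['tcp_rot'],s['qpos'])"
```

```text
clock: 9.87
eef_pos: [538.4, -185.2, 199.3]
tcp_rot: [-3.142, -0.713, -0.045]
contact_force: [0.9, 0.6, -3.1]
opening: 0.695
grasp_force: 65.2
clock: 10.53
eef_pos: [544.0, -176.5, 220.4]
tcp_rot: [-3.118, -0.365, -0.029]
contact_force: [1.8, 0.3, -2.9]
opening: 0.693
grasp_force: 65.2
10.5333 [ 544.01995698 -176.48894247  220.42438164] [-3.11824272 -0.36463447 -0.02948012] [-0.40125602  0.17113229  2.0170225   0.25756975  0.63578896  1.01146953]
```

```bash

python3 -m inch '[[0,-0.01,0,0,-0.3,-0.2,1],[0,-0.02,0,0,-0.6,-0.2,1],[0,-0.03,0,0,-0.8,0,1],[0,-0.03,0,0,-0.8,0,1],[0,-0.03,0,0,-0.9,0,1],[0,-0.03,0,0,-0.9,0,1],[0,-0.03,0,0,-0.9,0,1],[0,-0.03,0,0,-0.9,0,1]]'|head -3
python3 -m inch '[[0,-0.03,0,0,-0.9,0,1],[0,-0.03,0,0,-0.9,0,1],[0,-0.03,0,0,-0.9,0,1],[0,-0.03,0,0,-0.9,0,1],[0,-0.03,0,0,-0.9,0,1],[0,-0.03,0,0,-0.9,0,1],[0,0,0,0,-0.9,0,1],[0,0,0,0,-0.9,0,1]]'
python3 -c "
from rig import r
s=r.sense();print(s['clock'],s['eef_pos'],s['tcp_rot'],s['qpos'])"
```

```text
clock: 11.2
eef_pos: [542.0, -21.5, 231.9]
tcp_rot: [-3.112, 0.296, -0.011]
clock: 11.87
eef_pos: [545.7, 158.2, 233.4]
tcp_rot: [-3.096, 0.861, 0.013]
contact_force: [-0.1, 1.1, -2.2]
opening: 0.695
grasp_force: 65.4
11.8667 [545.74889921 158.17167393 233.44537381] [-3.09555413  0.86092952  0.01292283] [0.18180702 0.74300757 1.28365179 0.18757483 1.95739293 1.75368553]
```

```bash
cat > go.py <<'E'
import numpy as np
from scipy.spatial.transform import Rotation as R
from rig import r
def go(p,rot=None):
    s=r.sense();A=R.from_euler("xyz",s["tcp_rot"]);B=R.from_euler("xyz",rot) if rot is not None else A
    print("turn frac",np.round((A.inv()*B).as_rotvec()/np.pi,4),"then shift frac",np.round(B.inv().apply(np.array(p)-s["eef_pos"])/25,2))
    print("axes of world z",B.inv().apply([0,0,1]).round(3))
E
python3 -c "
from go import *
go([575.4,209.1,150],[np.pi,.857,.379])"
```

```text
turn frac [-0.1028 -0.0005 -0.0762] then shift frac [ 3.74 -1.45  0.78]
axes of world z [-0.756  0.    -0.655]
```

```bash

python3 -m inch '[[-0.0257,0,-0.019,0,0,0,1],[-0.0257,0,-0.019,0,0,0,1],[-0.0257,0,-0.019,0,0,0,1],[-0.0257,0,-0.019,0,0,0,1],[0,0,0,0.47,-0.18,0.1,1],[0,0,0,0.47,-0.18,0.1,1],[0,0,0,0.47,-0.18,0.1,1],[0,0,0,0.47,-0.18,0.1,1]]'|head -3
python3 -m inch '[[0,0,0,0.47,-0.18,0.1,1],[0,0,0,0.47,-0.18,0.1,1],[0,0,0,0.47,-0.18,0.1,1],[0,0,0,0.45,-0.18,0.1,1],[0,0,0,0,0,0,1],[0,0,0,0,0,0,1],[0,0,0,0,0,0,1]]'|head -4
python3 - <<'E'
from rig import r, grab_frame
import cv2,numpy as np
from h import *
from go import go
s=r.sense();print(s["clock"],s["eef_pos"],s["tcp_rot"],s["qpos"])
go([575.4,209.1,150],[np.pi,.857,.379])
ims=[]
for n in("wrist","scene","top"):
    f=grab_frame(n);np.savez(f"pics/{n}3.npz",**f);ims.append(f["pixels"][:,:,::-1])
cv2.imwrite("pics/w3.png",ims[0])
c=lambda im,x,y:cv2.resize(im[y:y+110,x:x+140],None,fx=2.8,fy=2.8)
cv2.imwrite("pics/st3.png",np.hstack([c(ims[1],270,90),c(ims[2],90,150)]))
E
```

```text
clock: 12.53
eef_pos: [561.3, 181.8, 192.2]
tcp_rot: [3.134, 0.856, 0.37]
clock: 13.12
eef_pos: [575.9, 206.5, 152.7]
tcp_rot: [3.132, 0.856, 0.372]
contact_force: [-0.1, -0.3, -3.2]
13.1167 [575.85778749 206.54763798 152.74923769] [3.13159325 0.85611061 0.37170633] [ 0.35413177  0.90035481  1.15998329 -0.0249262   1.9370696   1.55034689]
turn frac [ 0.0014 -0.0003 -0.0015] then shift frac [ 0.1  -0.1   0.06]
axes of world z [-0.756  0.    -0.655]
```

View pics/w3.png

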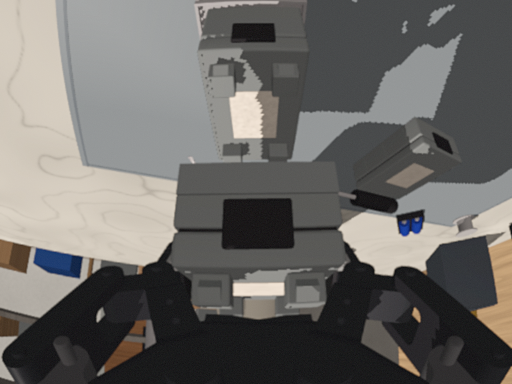

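View pics/st3.png

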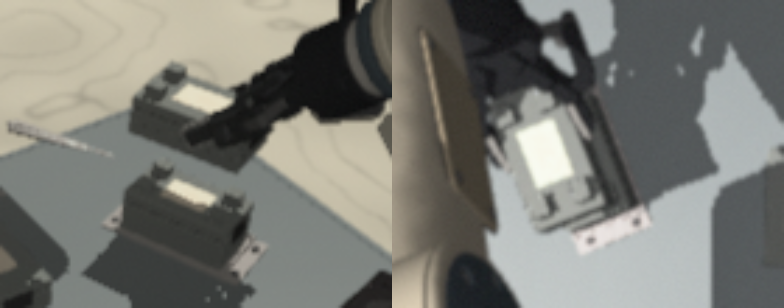

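The wrist view shows the held case lid up, latch end at about (258,215), its front lugs at (210,290) and (307,290). The docked case is below, with latch end at (253,35) and front lugs at (221,78) and (285,73). The scene and top crops show the held case level above the dock.

```bash
cat > rel.py <<'E'
from h import *
def rel(f,fish,zh,uh=None,show=True):
    """dock-frame u,v about (560,203), axis 21.7 deg. zh: height of held centre"""
    P=world(f,fish);a=np.radians(21.7);d=P[...,:2]-[560,203]
    u=d[...,0]*np.cos(a)+d[...,1]*np.sin(a);v=-d[...,0]*np.sin(a)+d[...,1]*np.cos(a);z=P[...,2]
    near=(np.abs(u)<75)&(np.abs(v)<50)
    def box(m,name):
        if m.sum()<10: print(name,"few");return
        print(name,m.sum(),"u %.1f [%.1f %.1f] v %.1f [%.1f %.1f] z %.1f"%(np.median(u[m]),*np.percentile(u[m],[1,99]),np.median(v[m]),*np.percentile(v[m],[1,99]),np.median(z[m])))
    def face(m,name):
        if m.sum()<30: print(name,"few");return
        A=np.c_[v[m],z[m]-np.median(z[m]),np.ones(m.sum())];c=np.linalg.lstsq(A,u[m],rcond=None)[0]
        print(name,m.sum(),"u0 %.1f slope v %.3f z %.3f"%(c[2],c[0],c[1]),"v range",np.percentile(v[m],[0.5,99.5]).round(1))
    face(near&(u>45)&(z>zh-18)&(z<zh+15),"held end face")
    face(near&(u>45)&(z>20)&(z<48),"dock end face")
    def lugs(lo,hi,name):
        k,l,st,c=cv2.connectedComponentsWithStats((near&(z>lo)&(z<hi)).astype(np.uint8),connectivity=4)
        for i in range(1,k):
            if st[i,4]>25: box(l==i,name)
    lugs(zh+27,zh+36,"held lug"); lugs(60,69,"dock lug")
    box(near&(z>zh+17)&(z<zh+24),"held lid")
E
python3 - <<'E'
from rel import *
print("wrist");rel(np.load("pics/wrist3.npz"),True,143.5)
print("top");rel(np.load("pics/top3.npz"),False,143.5)
print("scene");rel(np.load("pics/scene3.npz"),False,143.5)
E
```

```text
wrist
held end face 14184 u0 55.0 slope v -0.006 z 0.030 v range [-32.1  26.8]
dock end face 2602 u0 56.0 slope v -0.002 z 0.038 v range [-30.   28.5]
held lug 3252 u 54.4 [-31.3 72.8] v 23.5 [5.1 49.7] z 174.7
held lug 2497 u 60.6 [-31.2 72.6] v -25.8 [-49.5 -9.8] z 174.4
dock lug 762 u 42.2 [31.1 49.3] v -17.5 [-24.5 -11.0] z 64.9
dock lug 756 u 42.0 [30.9 49.1] v 15.8 [9.0 22.9] z 64.9
dock lug 227 u -30.4 [-39.9 -28.6] v 15.4 [8.7 22.8] z 64.4
dock lug 225 u -30.2 [-37.1 -28.5] v -17.3 [-24.7 -10.8] z 64.5
held lid 6203 u 46.0 [-37.5 55.2] v -1.8 [-45.1 48.0] z 163.0
top
held end face few
dock end face few
held lug 28 u 48.9 [40.9 61.7] v -39.3 [-48.4 -34.8] z 174.2
held lug 42 u 35.8 [29.6 44.8] v -18.7 [-25.9 -12.2] z 175.0
held lug 54 u 38.1 [29.6 46.9] v 14.4 [7.8 21.3] z 174.5
held lug 55 u -39.3 [-48.0 -30.6] v -19.8 [-26.2 -12.3] z 174.2
held lug 50 u -39.0 [-48.2 -30.8] v 15.1 [7.7 21.4] z 174.1
held lid 1012 u -0.1 [-54.3 52.7] v -0.9 [-38.3 34.6] z 163.1
scene
held end face 93 u0 55.7 slope v 0.119 z 0.062 v range [-33.2  25.4]
dock end face 91 u0 56.1 slope v 0.119 z 0.060 v range [-30.9  27.5]
held lug 30 u -37.4 [-44.5 -29.2] v 11.8 [7.4 20.9] z 175.2
held lug 32 u -36.4 [-45.3 -29.0] v -22.3 [-26.6 -10.6] z 174.4
dock lug 31 u -35.4 [-43.7 -27.5] v 15.7 [9.6 26.1] z 64.0
dock lug 28 u -35.8 [-43.6 -28.5] v -19.2 [-24.4 -10.1] z 65.1
dock lug 35 u 41.4 [32.6 49.0] v 14.4 [8.0 24.1] z 66.1
dock lug 33 u 40.4 [31.8 48.5] v -18.0 [-23.8 -9.3] z 65.3
held lid 369 u -8.2 [-53.4 26.4] v -5.6 [-45.2 28.0] z 163.9
```

```bash

python3 -m inch '[[0,0,0,0.255,-0.02,0.215,1],[0,0,0,0.255,-0.02,0.215,1],[0,0,0,0.255,-0.02,0.215,1],[0,0,0,0.255,-0.02,0.215,1],[0,0,0,0.255,0,0.215,1],[0,0,0,0.255,0,0.215,1],[0,0,0,0,0,0,1],[0,0,0,0,0,0,1]]'
python3 - <<'E'
from rig import r, grab_frame
from rel import *
from go import go
s=r.sense();print(s["clock"],s["eef_pos"],s["tcp_rot"])
go([575.9,208.6,102.7])
for n in("wrist","scene"):
    f=grab_frame(n);np.savez(f"pics/{n}4.npz",**f);rel(f,n=="wrist",143.5-(152.75-s["eef_pos"][2]))
    cv2.imwrite(f"pics/{n}4.png",f["pixels"][:,:,::-1])
E
```

```text
clock: 13.93
eef_pos: [575.5, 208.3, 101.7]
tcp_rot: [3.132, 0.858, 0.372]
contact_force: [-0.1, -0.3, -3.3]
opening: 0.691
grasp_force: 66.0
13.9333 [575.5095509  208.2832046  101.68758121] [3.13174972 0.8575116  0.37171492]
turn frac [0. 0. 0.] then shift frac [-0.02 -0.01 -0.04]
axes of world z [-0.756  0.006 -0.654]
held end face 14180 u0 55.3 slope v -0.006 z 0.032 v range [-30.4  28.6]
dock end face 5488 u0 56.0 slope v -0.003 z 0.037 v range [-30.   28.4]
held lug 2931 u 49.7 [-30.9 73.1] v 23.6 [6.5 49.7] z 123.4
held lug 2624 u 50.3 [-30.8 73.0] v -24.4 [-49.6 -8.2] z 123.4
dock lug 472 u 46.8 [40.6 49.6] v -17.3 [-24.6 -10.7] z 62.9
dock lug 474 u 46.6 [42.3 49.3] v 15.6 [9.1 22.7] z 63.0
held lid 6171 u 46.3 [-37.3 55.6] v -0.4 [-45.8 48.4] z 111.9
held end face 70 u0 56.7 slope v 0.159 z 0.076 v range [-31.   21.1]
dock end face 85 u0 56.2 slope v 0.109 z 0.064 v range [-31.   28.4]
held lug 33 u -36.0 [-44.9 -28.9] v 14.7 [8.5 25.6] z 123.9
held lug 31 u -34.9 [-43.2 -27.8] v -19.6 [-24.8 -9.1] z 124.3
held lid 369 u -7.2 [-52.3 25.8] v -4.2 [-42.8 31.9] z 113.2
```

View pics/wrist4.png

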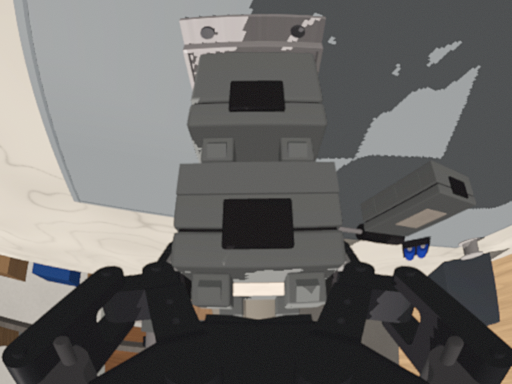

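The wrist view shows the held case (front face at rows 165–270) lined up over the docked one (front face at rows 55–150), with the docked lugs at (217,150) and (297,150) just ahead.

```bash
python3 - <<'E'
from h import *
P=world(np.load("pics/wrist4.npz"),True);a=np.radians(21.7);d=P[...,:2]-[560,203]
u=d[...,0]*np.cos(a)+d[...,1]*np.sin(a);v=-d[...,0]*np.sin(a)+d[...,1]*np.cos(a);z=P[...,2]
for name,zl in(("held",112.0),("dock",53.1)):
    n=(np.abs(v)<29)&(u>20)&(u<62)
    for lo,hi in((-4,-1.5),(-10,-6),(-20,-15),(-30,-22)):
        m=n&(z>zl+lo)&(z<zl+hi)&(u>50)&(np.abs(v+.8)>17)
        print(name,lo,hi,m.sum(),np.median(u[m]).round(2) if m.sum() else "")
    for s in(-1,1):
        m=n&(z>zl+3)&(z<zl+14)&(s*(v+.8)>8)&(s*(v+.8)<27)
        e=m&(z>zl+2)&(z<zl+5)
        print(" lug",s,m.sum(),"u98",np.percentile(u[m],98).round(1),"low-face u",np.median(u[e]).round(2),"v",np.percentile(v[m],[2,98]).round(1))
E
```

```text
held -4 -1.5 500 54.73
held -10 -6 755 54.8
held -20 -15 887 54.78
held -30 -22 1280 54.73
 lug -1 1112 u98 49.8 low-face u 46.59 v [-24.8 -11. ]
 lug 1 1143 u98 52.1 low-face u 46.57 v [ 8.7 22.7]
dock -4 -1.5 262 55.33
dock -10 -6 364 55.42
dock -20 -15 438 55.34
dock -30 -22 544 55.38
 lug -1 660 u98 49.6 low-face u 46.34 v [-24.4 -10.7]
 lug 1 669 u98 49.5 low-face u 46.37 v [ 9.  22.6]
```

```bash

python3 -m inch '[[0,0,0,0.038,-0.004,0.017,1],[0,0,0,0.03,0,0.026,1],[0,0,0,0.03,0,0.026,1],[0,0,0,0.03,0,0.026,1],[0,0,0,0.03,0,0.026,1],[0,0,0,0.03,0,0.026,1],[0,0,0,0,0,0,1],[0,0,0,0,0,0,1]]'
python3 -m inch '[[0,0,0,0.03,0,0.026,1],[0,0,0,0.03,0,0.026,1],[0,0,0,0.03,0,0.026,1],[0,0,0,0,0,0,1]]'
```

```text
clock: 14.7
eef_pos: [576.0, 208.6, 96.4]
tcp_rot: [3.132, 0.856, 0.372]
contact_force: [0.5, 0.9, -3.2]
opening: 0.692
grasp_force: 66.0
clock: 15.03
eef_pos: [576.0, 208.5, 93.2]
tcp_rot: [3.132, 0.856, 0.372]
contact_force: [-0.3, -0.4, -3.6]
opening: 0.696
grasp_force: 66.0
```

```bash

python3 -m inch '[[0,0,0,0.03,0,0.026,1],[0,0,0,0.03,0,0.026,1],[0,0,0,0,0,0,1]]'
python3 -m inch '[[0,0,0,0.03,0,0.026,1],[0,0,0,0.03,0,0.026,1],[0,0,0,0,0,0,1]]'
```

```text
clock: 15.28
eef_pos: [576.1, 208.6, 91.8]
tcp_rot: [3.132, 0.856, 0.372]
contact_force: [0.3, -0.1, -2.1]
opening: 0.694
grasp_force: 66.2
clock: 15.53
eef_pos: [576.1, 208.5, 90.2]
tcp_rot: [3.132, 0.857, 0.372]
contact_force: [0.9, -0.6, 5.4]
opening: 0.692
grasp_force: 66.3
```

```bash

python3 -m inch '[[0,0,0,0.03,0,0.026,1],[0,0,0,0.03,0,0.026,1],[0,0,0,0,0,0,1]]' 100
python3 -m inch '[[0,0,0,0.03,0,0.026,1],[0,0,0,0.03,0,0.026,1],[0,0,0,0,0,0,1]]'
```

```text
clock: 15.78
eef_pos: [576.2, 208.5, 88.0]
tcp_rot: [3.132, 0.856, 0.372]
contact_force: [1.7, -0.0, -4.6]
opening: 0.688
grasp_force: 107.7
clock: 16.03
eef_pos: [576.1, 208.5, 84.5]
tcp_rot: [3.132, 0.856, 0.372]
contact_force: [-0.2, 0.8, -4.0]
opening: 0.688
grasp_force: 107.6
```

```bash

python3 -m inch '[[0,0,0,0.03,0,0.026,1],[0,0,0,0,0,0,1]]'
python3 -m inch '[[0,0,0,0.03,0,0.026,1],[0,0,0,0,0,0,1]]'
```

```text
clock: 16.2
eef_pos: [576.0, 208.5, 83.8]
tcp_rot: [3.132, 0.856, 0.372]
contact_force: [0.5, -0.1, -4.9]
opening: 0.688
grasp_force: 107.6
clock: 16.37
eef_pos: [576.1, 208.5, 83.4]
tcp_rot: [3.132, 0.856, 0.372]
contact_force: [-0.2, -0.8, -3.4]
opening: 0.688
grasp_force: 107.8
```

```bash

python3 -m inch '[[0,0,0,0.03,0,0.026,1],[0,0,0,0,0,0,1]]'
python3 -m inch '[[0,0,0,0.03,0,0.026,1],[0,0,0,0,0,0,1]]'
```

```text
clock: 16.53
eef_pos: [576.2, 208.5, 83.2]
tcp_rot: [3.131, 0.856, 0.371]
contact_force: [0.4, -0.2, 1.4]
opening: 0.687
grasp_force: 108.2
clock: 16.7
eef_pos: [576.3, 208.4, 83.1]
tcp_rot: [3.131, 0.856, 0.371]
contact_force: [0.2, -0.4, 6.6]
opening: 0.69
grasp_force: 108.6
```

```bash

python3 -m inch '[[0,0,0,0.03,0,0.026,1],[0,0,0,0.015,0,0.013,1],[0,0,0,0,0,0,1],[0,0,0,0,0,0,1]]'
python3 - <<'E'
from rig import grab_frame
from h import *
ims=[]
for n in("wrist","scene"):
    f=grab_frame(n);ims.append(f["pixels"][:,:,::-1])
    P=world(f,n=="wrist");a=np.radians(21.7);d=P[...,:2]-[560,203]
    u=d[...,0]*np.cos(a)+d[...,1]*np.sin(a);v=-d[...,0]*np.sin(a)+d[...,1]*np.cos(a);z=P[...,2]
    for nm,m in(("lid +x edge",(u>48)&(u<54)&(np.abs(v)<26)),("mid",(np.abs(u)<25)&(np.abs(v)<10)),("-x edge",(u<-49)&(u>-53)&(np.abs(v)<26))):
        m&=(z>85)&(z<110);print(n,nm,m.sum(),np.median(z[m]) if m.any() else "")
cv2.imwrite("pics/s5.png",np.hstack([cv2.resize(ims[0][100:330,150:360],(400,438)),cv2.resize(ims[1][110:220,280:380],(398,438))]))
E
```

```text
clock: 17.03
eef_pos: [576.4, 208.5, 83.0]
tcp_rot: [3.131, 0.857, 0.371]
contact_force: [1.8, -0.7, 15.7]
opening: 0.692
grasp_force: 108.9
wrist lid +x edge 1209 92.98996917225364
wrist mid 573 93.36278323162614
wrist -x edge 12 93.00086867107575
scene lid +x edge 0 
scene mid 81 93.91177024588967
scene -x edge 9 93.63032812104052
```

View pics/s5.png

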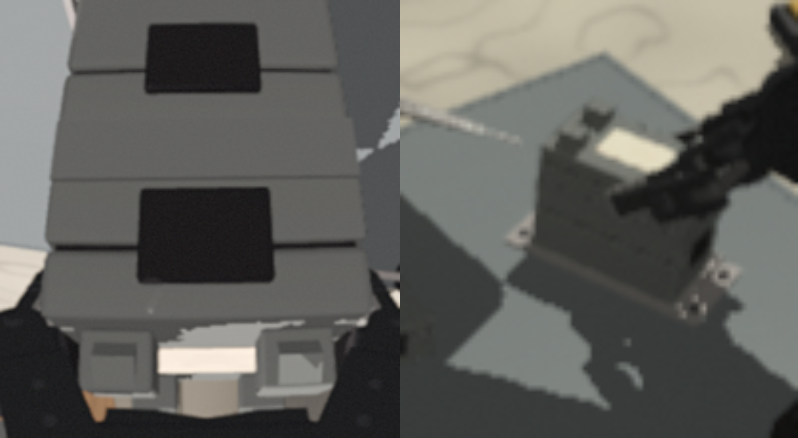

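The crops show the two cases flush, with no gap between them. The lid is level at 93 mm, as it should be. Now I release and back away along the fingers.

```bash

python3 -m inch '[[0,0,0,-0.045,0,-0.039,1],[0,0,0,-0.02,0,-0.018,1],[0,0,0,0,0,0,1],[0,0,0,0,0,0,0],[0,0,0,0,0,0,0],[0,0,0,0,0,0,0],[0,0,0,0,0,0,0],[0,0,0,0,0,0,0]]'
python3 -m inch '[[0,0,0,0,0,0,0],[0,0,0,0,0,-0.1,0],[0,0,0,0,0,-0.3,0],[0,0,0,0,0,-0.6,0],[0,0,0,0,0,-0.6,0],[0,0,0,0,0,-0.6,0],[0,0,0,0,0,-0.6,0],[0,0,0,0,0,-0.6,0]]'
python3 -m inch '[[0,0,0,-0.4,0,-0.4,0],[0,0,0,-0.4,0,-0.4,0],[0,0,0,-0.6,0,-0.4,0],[0,0,0,-0.6,0,-0.4,0],[0,0,0,-0.6,0,-0.4,0],[0,0,0,0,0,0,0],[0,0,0,0,0,0,0]]'
python3 - <<'E'
from rig import grab_frame
from h import *
ims=[]
for n in("wrist","scene","top"):
    f=grab_frame(n);ims.append(f["pixels"][:,:,::-1])
    P=world(f,n=="wrist");a=np.radians(21.7);d=P[...,:2]-[560,203]
    u=d[...,0]*np.cos(a)+d[...,1]*np.sin(a);v=-d[...,0]*np.sin(a)+d[...,1]*np.cos(a);z=P[...,2]
    for nm,m in(("+x edge",(u>48)&(u<54)&(np.abs(v)<26)),("mid",(np.abs(u)<25)&(np.abs(v)<10)),("-x edge",(u<-49)&(u>-53)&(np.abs(v)<26)),("+v",(np.abs(u)<25)&(v>20)&(v<27)),("-v",(np.abs(u)<25)&(v<-22)&(v>-28))):
        m&=(z>80)&(z<115);print(n,nm,m.sum(),np.median(z[m]) if m.any() else "")
cv2.imwrite("pics/s6.png",np.hstack([cv2.resize(i,(400,300)) for i in ims[:2]]))
E
```

```text
clock: 17.8
eef_pos: [576.0, 208.5, 82.0]
tcp_rot: [3.132, 0.856, 0.372]
contact_force: [0.1, -0.0, -0.5]
opening: 1.002
grasp_force: 0.0
clock: 18.47
eef_pos: [636.5, 233.0, 139.1]
tcp_rot: [3.132, 0.855, 0.372]
contact_force: [0.8, -0.5, -0.4]
opening: 1.0
grasp_force: 0.0
clock: 19.05
eef_pos: [631.1, 231.4, 222.3]
tcp_rot: [3.132, 0.853, 0.372]
contact_force: [-0.0, -0.4, -0.1]
opening: 0.998
grasp_force: 0.0
wrist +x edge 517 93.34989276792896
wrist mid 764 93.50665089771002
wrist -x edge 34 93.05498608356007
wrist +v 230 93.26815252708336
wrist -v 195 93.17467606474273
scene +x edge 38 94.52909245194178
scene mid 86 94.06075707696294
scene -x edge 8 93.5491594887568
scene +v 27 94.24491346912089
scene -v 43 93.2642513995271
top +x edge 49 93.39478281722154
top mid 179 93.01573094041487
top -x edge 37 92.74313086460984
top +v 64 92.77259767377416
top -v 57 92.22207619149322
```

View pics/s6.png

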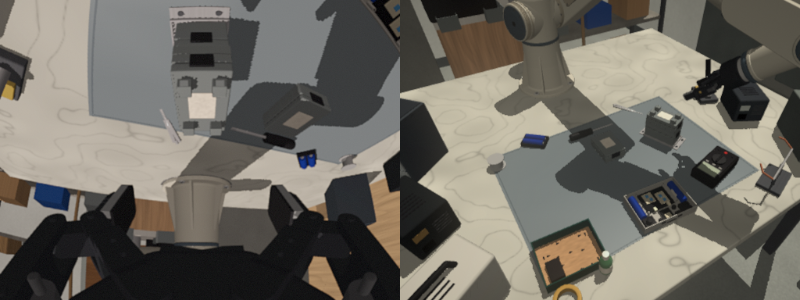

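Released, and the stack stands level in both views. The +x edge reads slightly high, so I compare with how the docked lid read at the start.

```bash
python3 - <<'E'
from h import *
for n in("top","scene"):
    P=world(np.load(f"pics/{n}0.npz"))
    a=np.radians(21.7);d=P[...,:2]-[560,203]
    u=d[...,0]*np.cos(a)+d[...,1]*np.sin(a);v=-d[...,0]*np.sin(a)+d[...,1]*np.cos(a);z=P[...,2]
    for nm,m in(("+x edge",(u>48)&(u<54)&(np.abs(v)<26)),("mid",(np.abs(u)<25)&(np.abs(v)<10)),("-x edge",(u<-49)&(u>-53)&(np.abs(v)<26)),("+v",(np.abs(u)<25)&(v>20)&(v<27)),("-v",(np.abs(u)<25)&(v<-22)&(v>-28))):
        m&=(z>45)&(z<72);print(n,nm,m.sum(),np.median(z[m]).round(2))
E
```

```text
top +x edge 44 53.62
top mid 163 53.09
top -x edge 34 53.25
top +v 61 52.76
top -v 56 52.82
scene +x edge 37 54.09
scene mid 85 54.47
scene -x edge 12 54.29
scene +v 26 53.92
scene -v 38 53.18
```

```bash
python3 -c "
from rig import r
print(r.sense()['clock'],r.sign_off())"
```

```text
the job is handed in; nothing more can be done
19.2 None
```

The loose case is snapped home, lid up and level on the docked case (its lid rose the expected 40 mm, within measurement noise); I let go, backed the arm clear and handed in at 19.2 s.

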